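# Re-divide the repair kit tray and load screwdrivers and clamp bars

### The arm

A 7-joint arm with a two-finger parallel gripper is mounted at the origin on the work surface. World frame = base frame: x ahead of the robot, y to its left, z up, the work surface at z = 0. Lengths are in m, angles in rad, forces in N, time in s.
With the tool pointing down it reaches from about 0.425 to 0.95 m from the base axis. Payload 4.7 kg.
Tool frame: the origin (TCP) lies on the centre line of the jaws, within the pads' length; the fingertips stand robot.nose_length ahead of it and the grasp point (between the pads) lies 8 mm behind it (robot.nose_length is the distance from the TCP to the fingertips, in m); z points along the fingers, y is the line along which they close (so a half turn about z gives the same grasp; the last joint's range is limited). The gripper opens to 85 mm and grips with 20 to 120 N. Pads are 22 mm wide; open, the fingers measure 114 mm over their backs; the gripper's body (76 mm by 85 mm) begins 54 mm behind the grasp point. The pads swing forward as they close: fully open they stand 13 mm farther back than shut.
Start: joints at [1.16, 0.469, -0.049, 1.532, 0.024, 1.141, -0.082], TCP at [0.252, -0.626, 0.217] pointing down, gripper open.
Joint ranges: [-2.59, 2.59], [-0.33, 1.99], [-1.39, 1.29], [0.1, 2.45], [-1.04, 4.18], [0.21, 1.99], [-2.66, 2.66]. Speed limits (rad/s): [2.57, 2.57, 3.14, 3.14, 3.14, 3.14, 3.14].

### API

Orientations are given as [roll, pitch, yaw] about the fixed x, y, z axes, in that order (R = Rz(yaw) Ry(pitch) Rx(roll)).
In Python, from plant import robot gives the robot as it stands. Calls block until the motion is done:
- robot.goto(position, orientation): joint-space move of the TCP to a pose.
- robot.move_straight(position, vel=0.15, attitude=None, contact_N=None): straight line of the TCP; attitude=None keeps the orientation; vel is the mean speed in m/s. With contact_N (N) it stops when the force on the tool has changed by that much, and returns True; else False.
- robot.move_joints(angles): joint-space move.
- robot.grip(opening, strength=None): opening from 0.0 (shut) to 1.0 (fully open); strength is the grip in N (None keeps the last); returns when the fingers have stopped.
- robot.sleep(seconds).
- robot.inverse_kinematics(position, orientation): joint angles nearest the present ones, or None.
- robot.sense(): the state.
- robot.grab_frame(name): name is "scene" or "side" or "wrist"; returns a dict with "image" (400x640x3 uint8, red, green, blue), "range_z" (400x640 float32, m along the optical axis (not along the pixel's ray), 0 where there is no reading), "fx", "fy", "cx", "cy" (pixels), "R" (3x3) and "t" (3): a world point X has camera coordinates R X + t. Camera axes: x right, y down, z forward; pixel columns grow to the right and rows downward; lengths in m; the calibration is good to about 2 mm. A picture is of the moment at which its call begins.
A pose or a line that the arm cannot do raises robot.IKError and nothing moves.
- robot.close_job(): hands the job in; it is judged then, once.
The state is a dict: "t": time; "joint_pos": joint angles; "joint_velocities": joint speeds; "effort": joint torques, N m; "tcp_pos": TCP position; "tcp_rot": TCP orientation; "wrist_force": force on the tool from outside, world axes, zero at the start; "torque": the same for the moment, N m; "opening": opening from 0.0 (shut) to 1.0 (fully open); "gripper_force": force on a finger pad.
Only numpy, scipy, OpenCV 4.12 (cv2) and the standard library are available. Lean on these libraries where they do the work, as an engineer would, in place of code of your own. Each camera call takes 0.05 s, during which the arm holds its last target. There are 200 camera calls.

### The job

Make up the kit tray for the next repair: first slide its two dividers so that the long bay, at the end away from the solder spool, takes a screwdriver lying lengthwise, the middle bay takes a clamp bar lying lengthwise, and the spool still has room standing in its own end bay. Then pull every screwdriver out of the sloping holder and lay it lengthwise, flat on the floor of the long bay, and lay every clamp bar from the black pad lengthwise, right way up and flat on the floor of the middle bay, nothing on top of anything else. Leave the spool standing in its bay, and do not disturb the multimeter or the phone.

Things in the scene. Friction and masses are not known exactly. Their poses are not given: they have to be found in the camera images.
- tray_floor (a point): Centre of the inner floor of the shallow grey kit tray, fixed to the bench; floor 4 mm above the bench. Inside it is 170 mm wide (x) and 320 mm long (y): long-bay end wall at y = +160 mm, spool end wall at y = -160 mm. Walls 6 mm thick, 24 mm high above the floor. Tray y is roughly world y.
- div_a_tab (a point): Divider A, nearer the tray +y end (axes as the tray): white cross wall 6 mm thick, 23 mm high. Its middle tab is 8 mm thick (y), 44 mm wide (x), and rises from 22 to 58 mm above the tray floor; point 40 mm above the floor, in the mid-plane. Slides along tray y only, 2.5 N friction, stays where left. Between it and the +y end wall is the long bay.
- div_b_tab (a point): The same point on divider B, alike, the one nearer the tray's -y end. Between A and B is the middle bay; between B and the -y end wall is the spool bay. The two dividers cannot pass each other.
- div_a (a joint): How far divider A has slid towards the tray's -y end, m: at value q its mid-plane is at tray y = 0.100 - q; range 0 to 0.12.
- div_b (a joint): The same for divider B: mid-plane at tray y = 0 - q; range 0 to 0.12.
- spool_mid (a point): Middle of a solder spool standing on its flange in the spool bay, against that end: 46 mm diameter, 30 mm high, 150 g, loose; centre 15 mm above the tray floor, upright z.
- holder: Wooden screwdriver holder, fixed, on either side of the tray; origin on the bench under its middle; base 100 (x) x 176 (y) mm. Its 50 mm thick block leans 35 degrees towards its +x; three sockets 10.5 mm square have their mouths at x = 12, y = -62, 0, 62, z = 72 mm. A screwdriver sits with its shoulder on the mouth and comes out along its own axis after 60 mm.
- driver1_grip (a point): Screwdriver 1 of up to three (None if absent): black square grip 18 x 18 x 80 mm with two blue bands, round steel blade 8 mm thick, 60 mm long; 60 g. Point: middle of the grip. z runs along it from blade to butt: butt 40 mm along +z, blade end 100 mm along -z; grip flats face x and y. Starts in the holder, blade down, leaning 35 degrees. Lies level on its grip (point 9 mm above the floor).
- driver2_grip (a point): Screwdriver 2 of up to three (None if absent): black square grip 18 x 18 x 80 mm with two blue bands, round steel blade 8 mm thick, 60 mm long; 60 g. Point: middle of the grip. z runs along it from blade to butt: butt 40 mm along +z, blade end 100 mm along -z; grip flats face x and y. Starts in the holder, blade down, leaning 35 degrees. Lies level on its grip (point 9 mm above the floor).
- driver3_grip (a point): Screwdriver 3 of up to three (None if absent): black square grip 18 x 18 x 80 mm with two blue bands, round steel blade 8 mm thick, 60 mm long; 60 g. Point: middle of the grip. z runs along it from blade to butt: butt 40 mm along +z, blade end 100 mm along -z; grip flats face x and y. Starts in the holder, blade down, leaning 35 degrees. Lies level on its grip (point 9 mm above the floor).
- bar1_mid (a point): Jig clamp bar 1 of up to three (None if absent): aluminium bar 24 (x) x 70 (y) x 20 (z) mm, 90 g, with a black rubber strip round its sides and two dark screw heads on top. The point is its centre, 10 mm above its underside; y runs along its length. It starts lying flat on the thin black pad.
- bar2_mid (a point): Jig clamp bar 2 of up to three (None if absent): aluminium bar 24 (x) x 70 (y) x 20 (z) mm, 90 g, with a black rubber strip round its sides and two dark screw heads on top. The point is its centre, 10 mm above its underside; y runs along its length. It starts lying flat on the thin black pad.
- bar3_mid (a point): Jig clamp bar 3 of up to three (None if absent): aluminium bar 24 (x) x 70 (y) x 20 (z) mm, 90 g, with a black rubber strip round its sides and two dark screw heads on top. The point is its centre, 10 mm above its underside; y runs along its length. It starts lying flat on the thin black pad.
- multimeter: Orange multimeter lying on the bench beyond the tray, 85 (x) x 175 (y) x 40 mm, origin under its middle. Not part of the job.
- phone: Opened phone on its black repair jig, 100 (x) x 170 (y) x 22 mm, origin under its middle. Not part of the job.

How it is judged:
On the way:
1. with no screwdriver or clamp bar in the tray yet, both dividers are set: the long bay is at least 145 mm long, the middle bay at least 76 mm and the spool bay at least 52 mm (y of div_a_tab in the frame of tray_floor below 0.012 m and y of div_b_tab in the frame of tray_floor above -0.105 m and y of div_b_tab in the frame of div_a_tab below -0.082 m and horizontal distance between each of driver1_grip, driver2_grip, driver3_grip, bar1_mid, bar2_mid, bar3_mid and tray_floor above 0.185 m), for 0.2 s.
At the end, for the whole second after the job is handed in: Long, middle and spool bays at least 145, 76 and 52 mm long; spool upright in its bay; every screwdriver in the long bay and clamp bar in the middle bay, centre under 18 mm above the floor, within 0.2 rad of level, and within 0.3 (bars 0.4) rad of lengthwise; all at rest (y of div_a_tab in the frame of tray_floor below 0.012 m and y of div_b_tab in the frame of tray_floor above -0.105 m and y of div_b_tab in the frame of div_a_tab below -0.082 m and y of spool_mid in the frame of div_b_tab below -0.02 m and y of spool_mid in the frame of tray_floor above -0.15 m and x of spool_mid in the frame of tray_floor between -0.075 and 0.075 m and angle between each of spool_mid, bar1_mid, bar2_mid, bar3_mid's own z axis and vertical below 0.2 rad and z of spool_mid in the frame of tray_floor below 0.022 m and x of driver1_grip in the frame of tray_floor between -0.085 and 0.085 m and y of each of driver1_grip, driver2_grip, driver3_grip in the frame of div_a_tab above 0.03 m and y of each of driver1_grip, driver2_grip, driver3_grip in the frame of tray_floor below 0.14 m and z of each of driver1_grip, driver2_grip, driver3_grip, bar1_mid, bar2_mid, bar3_mid in the frame of tray_floor below 0.018 m and angle between driver1_grip's own z axis and vertical between 1.37 and 1.77 rad and angle between the z axis of each of driver1_grip, driver2_grip, driver3_grip and the y axis of tray_floor, either way round below 0.3 rad and linear speed of each of driver1, driver2, driver3, bar1, bar2, bar3 below 0.02 m/s and x of driver2_grip in the frame of tray_floor between -0.085 and 0.085 m and angle between driver2_grip's own z axis and vertical between 1.37 and 1.77 rad and x of driver3_grip in the frame of tray_floor between -0.085 and 0.085 m and angle between driver3_grip's own z axis and vertical between 1.37 and 1.77 rad and x of bar1_mid in the frame of tray_floor between -0.085 and 0.085 m and y of each of bar1_mid, bar2_mid, bar3_mid in the frame of div_a_tab below -0.03 m and y of each of bar1_mid, bar2_mid, bar3_mid in the frame of div_b_tab above 0.03 m and angle between the y axis of each of bar1_mid, bar2_mid, bar3_mid and the y axis of tray_floor, either way round below 0.4 rad and x of bar2_mid in the frame of tray_floor between -0.085 and 0.085 m and x of bar3_mid in the frame of tray_floor between -0.085 and 0.085 m); the robot touches nothing.
It fails at once if the multimeter is moved by more than 25 mm (distance of multimeter from where it was at the start of the episode above 0.025 m).
It fails at once if the phone on its jig is moved by more than 25 mm (distance of phone from where it was at the start of the episode above 0.025 m).
Of driver1, driver2, driver3 only 2 to 3 are there at a start; the rules pass over those that are not, and their reading is None.
Of bar1, bar2, bar3 only 2 to 3 are there at a start; the rules pass over those that are not, and their reading is None.
At some moment in a run one of bar1, bar2, bar3 may be knocked a few centimetres aside while the robot is not near it.
It also fails if it takes over 210 s, if anything falls off the work surface, if the arm or the gripper's body presses on something with over 40 N, if the wrist force passes 120 N, or if a joint passes its speed limit or range.

## Working session

There is one attempt and no reset: what is moved stays moved. The work goes in short steps, each a Python script; the robot and the scene stay as the last script left them, time stands still between calls to the robot, and variables do not carry over. Pictures are saved under pics/ and viewed, at most 14 in all, crops included, and the job is handed in when it is done.

```bash
ls; mkdir -p pics; python3 - <<'E'
from plant import robot
import cv2
print(robot.nose_length, robot.sense())
for n in ("scene","side"):
    f=robot.grab_frame(n); cv2.imwrite(f"pics/{n}0.png",f["image"][:,:,::-1])
    print(n,f["fx"],f["R"],f["t"],-f["R"].T@f["t"],(f["range_z"]>0).mean())
E
```

```text
pics
0.011 {'t': 0.0, 'joint_pos': array([ 1.16012809,  0.46943933, -0.04858923,  1.53366149,  0.02412028,
        1.14100786, -0.08225073]), 'joint_velocities': array([ 0.00031425,  0.00098093, -0.00048862, -0.00152295,  0.00101568,
       -0.00023362,  0.0001221 ]), 'effort': array([-1.40799220e-04, -5.10291731e+01, -4.63421631e-02, -2.37706000e+01,
        1.07711900e-02,  7.58796756e-03,  1.65374711e-06]), 'tcp_pos': array([ 0.25125708, -0.62584902,  0.21597659]), 'tcp_rot': array([-3.13966514e+00,  9.12812140e-05,  3.81851883e-01]), 'wrist_force': array([-0.24553622, -0.51331134, -0.1058313 ]), 'torque': array([-0.02985919, -0.0201939 , -0.00544059]), 'gripper_force': 0.0, 'opening': 1.0013714534870453}
scene 421.99677545602975 [[ 0.82904503  0.55905907 -0.01171709]
 [ 0.33531959 -0.5138054  -0.78966118]
 [-0.44748755  0.65073571 -0.61343127]] [-0.48754782 -0.10027793  1.50329889] [ 1.11053179 -0.75720559  0.83727232] 0.9959375
side 408.59893348543244 [[-0.94514138 -0.3265327  -0.00917468]
 [-0.19310525  0.5811511  -0.79055282]
 [ 0.26347322 -0.7454125  -0.61232513]] [0.53386362 0.19474666 0.87840909] [0.31074593 0.71592381 0.69672752] 0.99592578125
```

View pics/scene0.png

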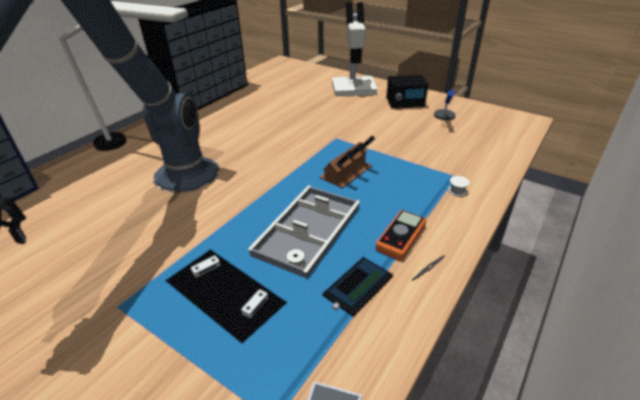

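View pics/side0.png

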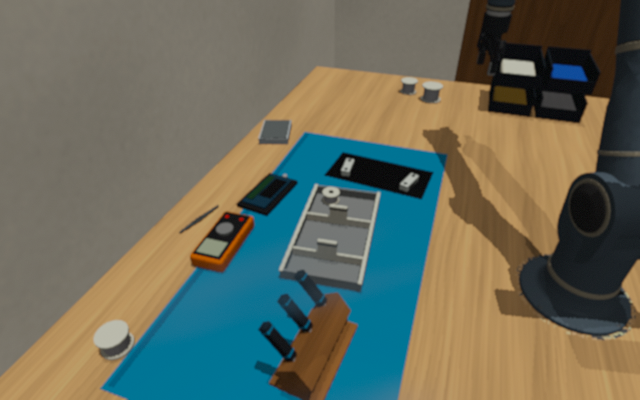

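The scene view shows the tray (centre ≈305,232), two bars (205,265) and (255,302), spool (296,256), holder (345,165). The side view shows three screwdrivers with butts at about (302,275), (284,300), (266,327), and tabs at (338,212) and (327,248).

```bash
cat > h.py <<'E'
from plant import robot
import numpy as np, cv2
def cloud(name):
    f=robot.grab_frame(name); z=f["range_z"]; v,u=np.mgrid[:400,:640]
    P=np.stack([(u-f["cx"])/f["fx"]*z,(v-f["cy"])/f["fy"]*z,z],-1)
    W=(P-f["t"])@f["R"]; W[z==0]=np.nan
    return f,W
def ray(f,u,v,z):
    d=np.array([(u-f["cx"])/f["fx"],(v-f["cy"])/f["fy"],1])@f["R"]; o=-f["R"].T@f["t"]
    return o+d*(z-o[2])/d[2]
def rects(W,m,zlo,zhi,amin=30):
    """clusters in the mask between heights: rect in world xy"""
    m=m&(W[...,2]>zlo)&(W[...,2]<zhi)
    n,l,s,_=cv2.connectedComponentsWithStats(m.astype(np.uint8),connectivity=8)
    out=[]
    for i in range(1,n):
        if s[i,4]>=amin:
            p=W[l==i]; r=cv2.minAreaRect(p[:,:2].astype(np.float32)*1000)
            out.append((np.round(r[0],1),np.round(r[1],1),round(r[2],1),np.round(np.median(p[:,2])*1000,1),s[i,4],s[i,:2]))
    return out
def hsv(f): return cv2.cvtColor(f["image"],cv2.COLOR_RGB2HSV)
E
python3 - <<'E'
from h import *
for n in ("scene","side"):
    f,W=cloud(n); h=hsv(f); white=(h[...,1]<60)&(h[...,2]>110); dark=h[...,2]<70
    area=(W[...,0]>.3)&(W[...,0]<.9)&(abs(W[...,1])<.6)
    print(n)
    for nm,m,a,b in (("white low",white,.012,.036),("tabs",white,.036,.075),("dark high",dark|(h[...,0]>85)&(h[...,0]<125),.082,.25),("orange/brown",(h[...,0]<18)&(h[...,1]>100),.015,.12)):
        print(nm)
        for r in rects(W,area&m,a,b,25): print("  ",*r)
    b=(W[...,2]>.085)&area; 
E
```

```text
scene
white low
   [541.2 -13.4] [186.9 333.5] 6.0 28.1 1075 [249 186]
   [ 403.2 -288.6] [69.3 28. ] 70.4 19.9 193 [192 256]
   [ 595.3 -309.6] [25.8 72.4] 2.8 20.0 248 [242 290]
   [ 871.2 -404.4] [69.8 37.8] 20.6 23.3 317 [308 382]
   [ 876.1 -406.2] [11.9 15.9] 33.1 23.9 26 [326 392]
tabs
   [842.2 418.7] [58.6 62.3] 10.4 39.9 170 [450 176]
   [531.9  77.4] [42.7 12.6] 5.1 61.0 38 [315 196]
   [782.8 160.7] [59.  55.7] 1.0 40.0 217 [398 211]
   [545.6 -53.3] [41.9  9.6] 8.3 61.5 47 [293 220]
   [785.1  94.5] [33.8 38.1] 24.3 45.6 92 [394 225]
dark high
   [515.7 303.8] [136.8  59.2] 85.2 119.4 190 [337 137]
orange/brown
   [498.1 303.8] [181.   73.7] 75.5 61.2 456 [325 149]
   [788.3 105. ] [ 82.8 176.3] 1.8 33.9 630 [377 217]
side
white low
   [ 854.7 -465. ] [  9.  137.9] 17.4 21.4 54 [286 120]
   [ 591.4 -308.2] [23.4 68.6] 2.8 19.5 97 [342 159]
   [ 398.9 -287.1] [72.8 24.7] 69.6 19.5 110 [401 174]
   [597.3  -7.2] [ 66.1 338.6] 6.4 27.3 430 [279 185]
   [ 592.9 -144.2] [47.8 57.9] 18.6 33.0 153 [322 187]
   [481.7 -16.5] [ 71.7 333.5] 6.0 27.4 482 [336 193]
tabs
   [542.3 -53. ] [44.2  9.1] 3.4 60.8 44 [330 205]
   [785.3  95.6] [27.2 23.1] 13.4 45.3 49 [218 225]
   [783.8 155.6] [58.9 48.6] 1.6 38.9 330 [198 239]
   [528.8  76.7] [42.4 11.8] 10.5 61.0 59 [318 239]
   [838.5 420.2] [60.2 58.9] 17.2 39.2 705 [ 94 321]
dark high
   [503.9 249.3] [18.9 58.1] 83.8 112.3 453 [294 270]
   [509.3 310.7] [19.6 58.2] 84.7 111.9 517 [278 294]
   [515.6 372.4] [19.6 56.7] 86.2 112.6 587 [259 322]
orange/brown
   [782.1 108.1] [ 86.  176.8] 2.1 33.0 1012 [190 212]
   [468.7 315.6] [175.1  65.4] 84.7 66.3 3408 [277 294]
```

```bash
cat >> h.py <<'E'
from scipy.spatial.transform import Rotation as Rn
TC=np.array([.540,-.0127,.004]); TY=np.radians(6.1); HY=np.radians(-5.4)
def rpy(R): return Rn.from_matrix(R).as_euler("xyz")
TR=Rn.from_euler("z",TY).as_matrix(); HR=Rn.from_euler("z",HY).as_matrix()
def tray(x,y,z): return TC+TR@np.array([x,y,z])
def down(yaw): # tool y (closing line) along world direction yaw+90deg
    return np.array([np.pi,0,yaw])
def vec(o): return Rn.from_euler("xyz",o).as_matrix()
d=HR@np.array([np.sin(np.radians(35)),0,np.cos(np.radians(35))])
def pick_R(t,s):
    z=HR@np.array([np.sin(t),0,-np.cos(t)]); y=s*HR[:,1]; return np.stack([np.cross(y,z),y,z],1)
def place_R(Rp,k): # k=+1: driver z along +tray y
    A=np.stack([HR[:,1],d,np.cross(HR[:,1],d)],1)
    a,e=-k*TR[:,0],k*TR[:,1]; B=np.stack([a,e,np.cross(a,e)],1)
    return B@A.T@Rp
E
python3 - <<'E'
from h import *
f,W=cloud("side"); h=hsv(f); m=((h[...,2]<70)|(h[...,0]>85)&(h[...,0]<125))&(W[...,2]>.085)&(W[...,0]>.4)&(W[...,0]<.65)&(W[...,1]>.2)&(W[...,1]<.45)&(W[...,2]<.25)
n,l,s,_=cv2.connectedComponentsWithStats(m.astype(np.uint8))
for i in range(1,n):
    if s[i,4]>100:
        p=W[l==i]; u=np.linalg.svd(p-p.mean(0),full_matrices=False)[2][0]; u*=np.sign(u[2])
        q=p-p.mean(0); a=q@u
        print("drv",p.mean(0).round(4),u.round(3),"lean",np.degrees(np.arccos(u[2])).round(1),"butt z",p[:,2].max().round(4),"x",p[:,0].min().round(4),p[:,0].max().round(4),"y",np.percentile(p[:,1],[1,99]).round(4), "len",np.ptp(a).round(3))
# wooden top
g=np.array([.51,.31,.11])
for t in (30,40,45,50,55):
  for s in (1,-1):
    Rp=pick_R(np.radians(t),s); r=[t,s]
    for y in (.25,.31,.372): r.append([robot.inverse_kinematics(np.array([.508,y,.11])+k*d,rpy(Rp)) is not None for k in (0,.07,.11)])
    for k in (1,-1):
        r.append((k,[robot.inverse_kinematics(tray(x,.0815+.03*k,z),rpy(place_R(Rp,k))) is not None for x in (-.048,.048) for z in (.02,.12)]))
    print(*r)
for y in (0,np.pi): print([robot.inverse_kinematics(tray(0,yy,.046),down(TY+y)) is not None for yy in (.1,0,-.1)])
E
```

```text
drv [0.5049 0.252  0.1128] [ 0.649 -0.055  0.759] lean 40.6 butt z 0.1393 x 0.478 0.5341 y [0.2404 0.2594] len 0.07
drv [0.5101 0.3133 0.1126] [ 0.652 -0.055  0.756] lean 40.9 butt z 0.1391 x 0.4802 0.5379 y [0.3013 0.3206] len 0.072
drv [0.5159 0.3748 0.1131] [ 0.651 -0.063  0.756] lean 40.9 butt z 0.1392 x 0.4894 0.5442 y [0.363  0.3825] len 0.07
30 1 [True, True, True] [True, True, True] [True, True, True] (1, [True, True, True, True]) (-1, [True, True, True, True])
30 -1 [True, True, True] [True, True, True] [True, True, True] (1, [True, True, True, True]) (-1, [True, True, True, True])
40 1 [True, True, True] [True, True, True] [True, True, True] (1, [True, True, True, True]) (-1, [True, True, True, True])
40 -1 [True, False, True] [True, True, True] [True, True, True] (1, [True, True, True, True]) (-1, [True, True, True, True])
45 1 [True, True, True] [True, True, True] [True, True, True] (1, [True, True, True, True]) (-1, [True, True, True, True])
45 -1 [True, True, False] [True, True, False] [True, True, True] (1, [True, True, True, True]) (-1, [True, True, True, True])
50 1 [True, True, True] [True, True, True] [True, True, True] (1, [True, True, True, True]) (-1, [True, True, True, True])
50 -1 [True, True, True] [True, True, True] [True, True, True] (1, [True, True, True, True]) (-1, [True, True, True, True])
55 1 [True, True, True] [True, True, True] [True, True, True] (1, [True, True, True, True]) (-1, [True, True, True, True])
55 -1 [True, True, True] [True, True, True] [True, True, True] (1, [True, True, True, True]) (-1, [True, True, True, True])
[True, True, True]
[True, True, True]
```

```bash
python3 - <<'E'
from h import *
from numpy.linalg import norm
q0=robot.sense()["joint_pos"]
o=min((down(TY+k) +np.array([0,0,np.pi/2]) for k in (0,np.pi,-np.pi)),key=lambda o:abs((robot.inverse_kinematics(tray(0,0,.2),o)-q0)).max())
# tool y must lie along tray y: check
print(o, vec(o)[:,1]@TR[:,1])
o=o if abs(vec(o)[:,1]@TR[:,1])>.9 else o-np.array([0,0,np.pi/2])
print(o)
robot.goto(tray(0,-.0397,.2),o); 
for y0,y1 in ((-.0397,-.093),(.091,.0)):
    robot.goto(tray(0,y0,.12),o); robot.grip(.5,30)
    robot.move_straight(tray(0,y0,.047),.15,contact_N=8); robot.grip(0,40)
    s=robot.sense(); print(s["opening"],s["gripper_force"],s["tcp_pos"])
    robot.move_straight(tray(0,y1,.047),.06); print(robot.sense()["wrist_force"])
    robot.grip(.45); robot.move_straight(tray(0,y1,.13),.2)
robot.goto(tray(0,.0,.3),o); print(robot.sense()["t"])
f=robot.grab_frame("wrist"); cv2.imwrite("pics/w1.png",f["image"][:,:,::-1])
for n in ("scene","side"):
    f,W=cloud(n); h=hsv(f); w=(h[...,1]<60)&(h[...,2]>110)&(W[...,0]>.4)&(W[...,0]<.7)&(abs(W[...,1])<.2)
    for r in rects(W,w,.036,.075,20): print(n,*r, TR.T@(np.array([*r[0]/1000,0])-TC))
E
```

```text
[3.14159265 0.         1.67726141] 6.086304626040804e-17
[3.14159265 0.         0.10646508]
0.0019223741461247236 0.0 [ 0.54434552 -0.05223032  0.05127087]
[-0.545288    0.43901755 -0.63697533]
0.00046539362473086966 0.0 [0.53045919 0.07778835 0.05126505]
[ 0.84487848 -0.28566596  0.52735111]
12.1417
scene [532.8  75.9] [43.6 11.4] 6.2 61.2 40 [315 196] [ 0.00225576  0.08886344 -0.004     ]
scene [545.  -53.5] [42.9  9.4] 2.6 62.3 29 [293 220] [ 0.00063612 -0.04110031 -0.004     ]
side [528.7  77.1] [42.7 10.7] 7.6 61.4 56 [318 239] [-0.00169351  0.09049233 -0.004     ]
```

View pics/w1.png

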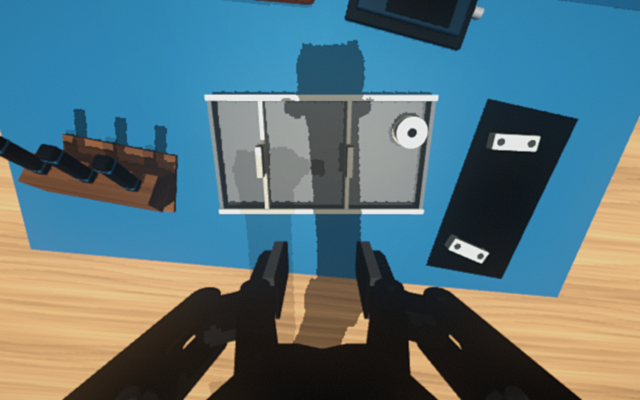

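The wrist view shows both dividers unmoved (tabs at 259,160 and 349,160): the jaws closed on nothing. I'll look while the jaws straddle a tab.

```bash
python3 - <<'E'
from h import *
o=down(TY)
robot.goto(tray(0,-.0397,.12),o); robot.grip(.5,30)
robot.move_straight(tray(0,-.0397,.047),.15)
f=robot.grab_frame("side"); cv2.imwrite("pics/s2.png",cv2.resize(f["image"][150:300,240:440,::-1],None,fx=4,fy=4))
robot.grip(0,40); s=robot.sense(); print(s["opening"],s["gripper_force"],s["tcp_pos"],s["wrist_force"])
E
```

```text
0.003056584138049905 0.0 [ 0.54427913 -0.05222305  0.05116354] [-0.32837325 -0.17271936  0.13119904]
```

View pics/s2.png

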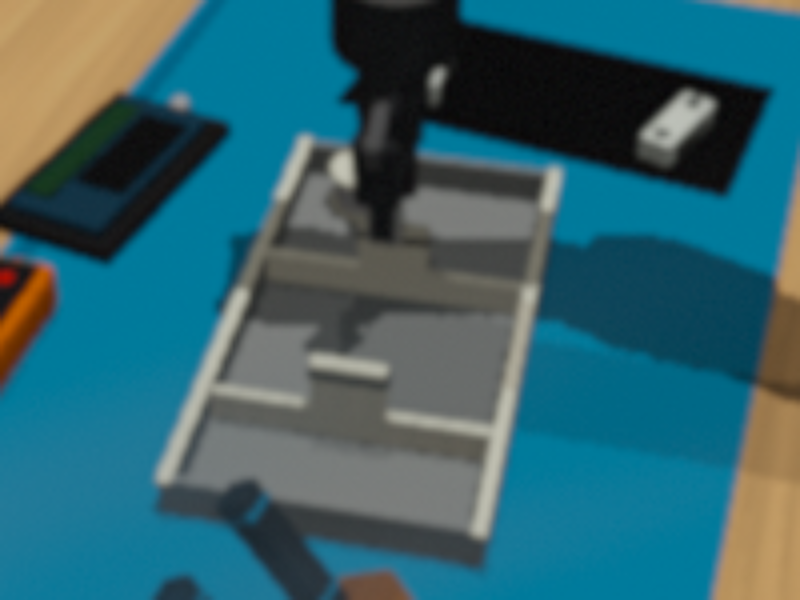

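The tip (crop 385,238) stops at tab-top level rather than straddling it; let me check the jaws' real position against the reported TCP.

```bash
python3 - <<'E'
from h import *
s=robot.sense(); p=s["tcp_pos"]; print(s["tcp_rot"])
for n in ("side","scene"):
    f,W=cloud(n); 
    for dz in (0,-.011,.03):
        c=f["R"]@(p+[0,0,dz])+f["t"]; print(n,dz,c[0]/c[2]*f["fx"]+f["cx"],c[1]/c[2]*f["fy"]+f["cy"])
    v=hsv(f)[...,2]; m=(v<60)&(np.hypot(W[...,0]-p[0],W[...,1]-p[1])<.06)&(W[...,2]>.035)&(W[...,2]<.2)
    for a in np.arange(.04,.14,.01):
        q=W[m&(W[...,2]>a)&(W[...,2]<a+.01)]; print(a.round(3),len(q),q.mean(0).round(4) if len(q) else '')
E
```

```text
[ 3.14149999e+00 -2.61811853e-04  1.06389838e-01]
side 0 337.46644430165486 209.49813094065414
side -0.011 337.41328598988497 212.87875558928852
side 0.03 337.61502146824637 200.04930506788676
0.04 0 
0.05 10 [ 0.5335 -0.0496  0.0553]
0.06 0 
0.07 13 [ 0.542  -0.0407  0.0769]
0.08 22 [ 0.5428 -0.0406  0.0848]
0.09 18 [ 0.5408 -0.0406  0.094 ]
0.1 4 [ 0.5345 -0.0414  0.1067]
0.11 25 [ 0.534  -0.0305  0.1144]
0.12 21 [ 0.5328 -0.0222  0.1257]
0.13 33 [ 0.5339 -0.0263  0.1348]
scene 0 299.83827509560126 225.49408967296952
scene -0.011 300.0147831046968 228.40960672169115
scene 0.03 299.3465941304028 217.37262116899845
0.04 0 
0.05 0 
0.06 0 
0.07 7 [ 0.5494 -0.0637  0.0774]
0.08 13 [ 0.5498 -0.0635  0.0847]
0.09 12 [ 0.551  -0.0631  0.0929]
0.1 8 [ 0.5542 -0.0602  0.1056]
0.11 37 [ 0.5539 -0.0592  0.116 ]
0.12 28 [ 0.5574 -0.0684  0.1245]
0.13 63 [ 0.5567 -0.0605  0.135 ]
```

```bash
python3 - <<'E'
from h import *
print(robot.move_straight(tray(0,-.0397,.015),.03,contact_N=4)); s=robot.sense(); print(s["tcp_pos"],s["wrist_force"],s["opening"])
f=robot.grab_frame("wrist"); cv2.imwrite("pics/w3.png",f["image"][:,:,::-1])
E
```

```text
True
[ 0.54444568 -0.0521919   0.04775684] [-0.41782571  0.74227868  4.62177489] 0.0035476836882621294
```

View pics/w3.png

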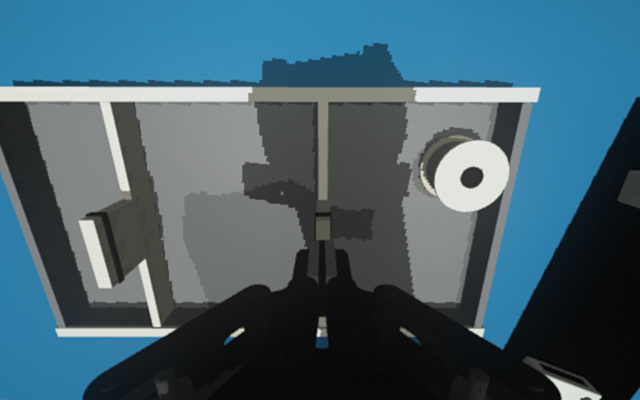

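Contact came at TCP z = 0.048 on a 0.062-high tab, so the real fingertips are about 14 mm behind the TCP, i.e. the tool is 25 mm shorter than stated. I'll add that offset along the tool axis.

```bash
cat >> h.py <<'E'
E_TOOL=.025
def cmd(p,o): return np.asarray(p)+E_TOOL*vec(o)[:,2]
def go(p,o): robot.goto(cmd(p,o),np.asarray(o))
def line(p,o,v=.15,c=None): return robot.move_straight(cmd(p,o),v,np.asarray(o),c)
E
python3 - <<'E'
from h import *
o=down(TY)
for y0,y1 in ((-.0397,-.093),(.091,.0)):
    line(tray(0,robot.sense()["tcp_pos"][1]*0+(-.0397 if y0<0 else y1 if 0 else -.093),.13),o,.2)
    go(tray(0,y0,.13),o); robot.grip(.5,30)
    print(line(tray(0,y0,.047),o,.1,8)); robot.grip(0,40)
    s=robot.sense(); print(s["opening"],s["gripper_force"],s["tcp_pos"])
    line(tray(0,y1,.047),o,.06); print(robot.sense()["wrist_force"])
    robot.grip(.45); line(tray(0,y1,.13),o,.2)
go(tray(0,-.01,.25),o); print(robot.sense()["t"])
f=robot.grab_frame("wrist"); cv2.imwrite("pics/w4.png",f["image"][:,:,::-1])
for n in ("scene","side"):
    f,W=cloud(n); h=hsv(f); w=(h[...,1]<60)&(h[...,2]>110)&(W[...,0]>.4)&(W[...,0]<.7)&(abs(W[...,1])<.2)
    for r in rects(W,w,.036,.075,15): print(n,*r, TR.T@(np.array([*r[0]/1000,0])-TC))
E
```

```text
False
0.08122405523388608 41.20205104351044 [ 0.54461063 -0.05231037  0.02662578]
[-1.44017261  0.15949895  6.61775496]
False
0.08503524201241972 41.19943857192993 [0.53073906 0.07768274 0.02662733]
[-1.19627253  1.78504014  6.42296785]
25.4
scene [ 551.3 -104.8] [43.9 10. ] 5.1 61.7 50 [283 231] [ 0.0014491  -0.09277931 -0.004     ]
side [ 553.6 -106.4] [20.  54.7] 78.9 60.8 43 [333 193] [ 0.00356605 -0.09461466 -0.004     ]
```

View pics/w4.png

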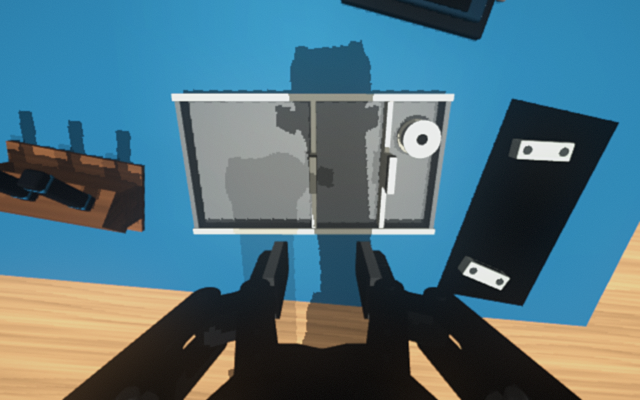

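Dividers are now at image x ≈ 313 (A) and 387 (B), B measured at tray y ≈ −0.093. Next, the first screwdriver.

```bash
cat >> h.py <<'E'
G=[np.array([.504,.250,.1035]),np.array([.5085,.311,.1035]),np.array([.5145,.3727,.1035])]
def choose(i,x,t):
    best=None
    for s in (1,-1):
        Rp=pick_R(t,s); op=rpy(Rp); qp=robot.inverse_kinematics(cmd(G[i]+.08*d,op),op)
        for k in (1,-1):
            ol=rpy(place_R(Rp,k)); ql=robot.inverse_kinematics(cmd(tray(x,.0815+.03*k,.15),ol),ol)
            if qp is None or ql is None: continue
            c=abs(qp-ql).max()+.5*abs(qp-robot.sense()["joint_pos"]).max()
            if best is None or c<best[0]: best=(c,s,k,op,ol)
    return best
def pick(i,op,b=.008,back=.006):
    z=vec(op)[:,2]; p=G[i]+b*d-back*z
    go(p-.09*z+.03*d,op); robot.grip(.5,60)
    line(p-.06*z,op,.2); c=line(p,op,.1,6); robot.grip(0,80)
    s=robot.sense(); print("pick",i,c,s["opening"],s["gripper_force"]); return p
E
python3 - <<'E'
from h import *
c=choose(0,-.048,np.radians(45)); print(c)
robot.goto(cmd(tray(0,.05,.25),down(TY)),down(TY))
pick(0,c[3]); print(robot.sense()["t"],robot.sense()["wrist_force"])
f=robot.grab_frame("side"); cv2.imwrite("pics/s5.png",cv2.resize(f["image"][200:400,180:440,::-1],None,fx=3,fy=3))
E
```

```text
(np.float64(2.1805813136478025), 1, -1, array([-3.14159265,  0.78539816,  3.04734487]), array([ 3.14159265, -0.17453293,  1.67726141]))
pick 0 False 0.1833474249810225 80.37858366966248
28.775 [-1.72872527  0.32549309  3.37065888]
```

View pics/s5.png

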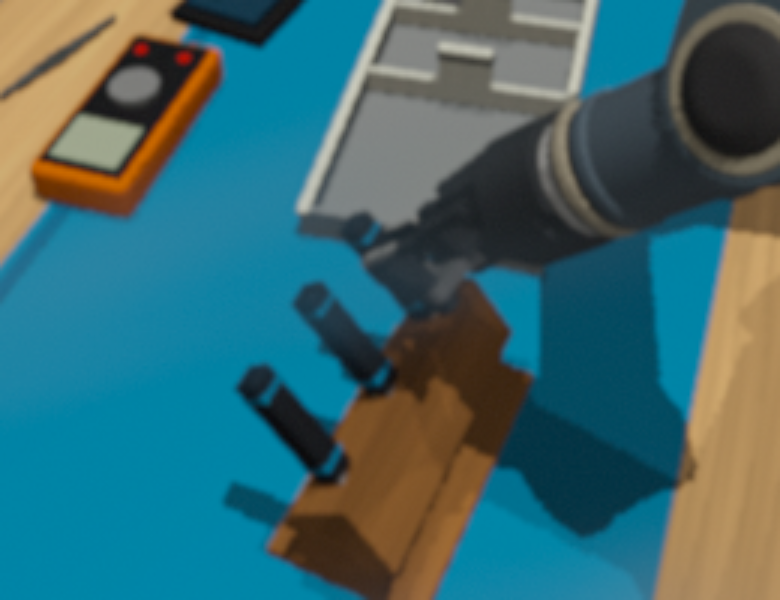

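The picture shows the jaws around the nearest grip (crop ≈400,255), the other two drivers undisturbed; opening matches 18 mm. Pull and place.

```bash
cat >> h.py <<'E'
def pull_place(i,x,k,op,ol,b=.008,back=.006):
    z=vec(op)[:,2]; p=G[i]+b*d-back*z
    line(p+.085*d,op,.1); s=robot.sense(); print("pulled",s["opening"],s["gripper_force"],s["wrist_force"])
    line(p+.085*d+[0,0,.06],op,.2)
    zl=vec(ol)[:,2]; q=tray(x,.0815+.03*k,.0105)+b*k*TR[:,1]-back*zl; up=np.array([0,0,.13])
    go(q+up,ol); 
    print("contact",line(q,ol,.12,6),robot.sense()["tcp_pos"]-cmd(q,ol)); robot.grip(.31); line(q+up,ol,.25)
    print("t",robot.sense()["t"])
E
python3 - <<'E'
from h import *
op=[-3.14159265,0.78539816,3.04734487]; ol=[3.14159265,-0.17453293,1.67726141]
pull_place(0,-.048,-1,op,ol)
robot.goto(cmd(tray(0,-.02,.3),down(TY)),ol)
f=robot.grab_frame("wrist"); cv2.imwrite("pics/w6.png",f["image"][:,:,::-1])
E
```

```text
pulled 0.18284899378228872 80.01231551170349 [ 0.19412241 -1.06828219  0.3225975 ]
contact True [-0.00123792  0.0005851   0.00170856]
t 33.3917
```

View pics/w6.png

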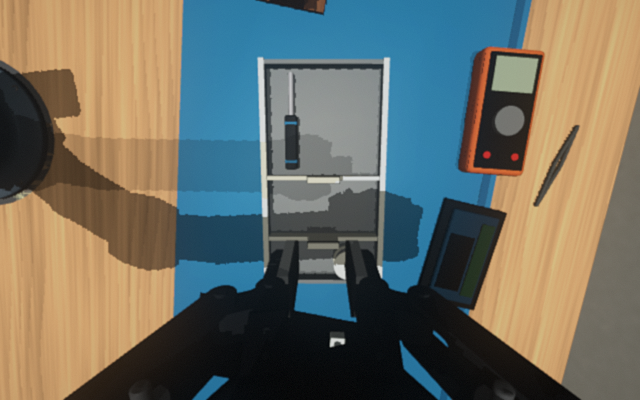

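Driver 1 lies lengthwise in the long bay (291,120). Repeat for the other two.

```bash
python3 - <<'E'
from h import *
op=[-3.14159265,0.78539816,3.04734487]; ol=[3.14159265,-0.17453293,1.67726141]
for i,x in ((1,.0),(2,.048)):
    pick(i,op); s=robot.sense()
    if not .15<s["opening"]<.22: print("miss"); break
    pull_place(i,x,-1,op,ol)
go(tray(0,-.05,.3),ol)
f,W=cloud("wrist"); cv2.imwrite("pics/w7.png",f["image"][:,:,::-1])
f,W=cloud("scene"); h=hsv(f); w=(h[...,1]<60)&(h[...,2]>110)&(W[...,0]>.3)&(W[...,0]<.7)&(W[...,1]<-.2)
for r in rects(W,w,.012,.036): print(*r)
E
```

```text
pick 1 False 0.18545182395090504 80.02955317497253
pulled 0.18154699397808974 79.64114427566528 [-0.09892595  0.4564844  -1.18689039]
contact True [-0.00131669  0.00041555  0.0028099 ]
t 41.8917
pick 2 False 0.18137233182578635 80.03464221954346
pulled 0.18278271896509277 79.69778537750244 [-0.68678548  0.0169166  -1.25169753]
contact True [-0.00123341  0.00013863  0.00279681]
t 49.725
[ 402.8 -288.1] [70.1 27.2] 71.1 19.8 194 [192 256]
[ 618.7 -320. ] [25.9 70.8] 3.8 19.8 260 [246 297]
```

View pics/w7.png

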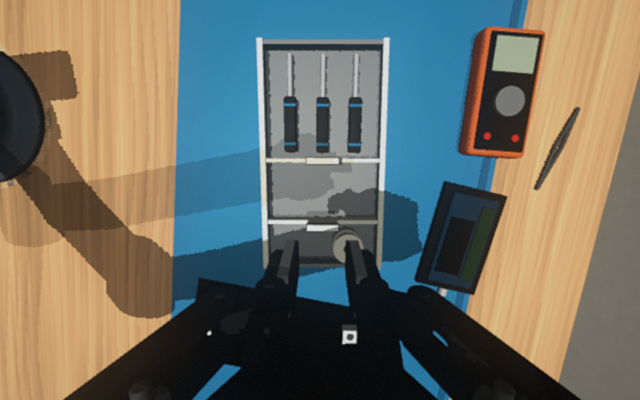

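All three drivers lie in the long bay (290/322/355, ~105). Bar 2 has been knocked to (0.619,−0.320). Now the bars, remeasured before each pick.

```bash
cat > bars.py <<'E'
from h import *
def find():
    f,W=cloud("scene"); h=hsv(f); w=(h[...,1]<60)&(h[...,2]>110)&(W[...,0]>.3)&(W[...,0]<.72)&(W[...,1]<-.2)
    out=[]
    for c,sz,a,z,n,_ in rects(W,w,.012,.036,100):
        if sz[0]>sz[1]: a-=90
        out.append((np.array([c[0]/1000-.0018,c[1]/1000+.0005]),np.radians(a),sz))
    return out
def best(p,yaw):
    q0=robot.sense()["joint_pos"]; c=[]
    for k in (-1,1):
        o=down(yaw+k*np.pi/2); q=robot.inverse_kinematics(cmd(p,o),o)
        if q is not None: c.append((abs(q-q0).max(),o))
    return min(c,key=lambda e:e[0])[1]
def move(near,x):
    b=min(find(),key=lambda b:np.hypot(*(b[0]-near))); print(b)
    p=np.array([*b[0],.014]); o=best(p,b[1]); up=np.array([0,0,.13])
    go(p+up,o); robot.grip(.46,60); c=line(p,o,.12,6); robot.grip(0,80)
    s=robot.sense(); print("bar",c,s["opening"],s["gripper_force"])
    if not .2<s["opening"]<.3: return False
    line(p+up,o,.2); q=tray(x,-.0465,.0137); o2=best(q,TY); go(q+up,o2)
    print(line(q,o2,.1,6),robot.sense()["tcp_pos"]-cmd(q,o2)); robot.grip(.38); line(q+up,o2,.2); print("t",robot.sense()["t"]); return True
E
python3 - <<'E'
from bars import *
o=down(TY); ol=[3.14159265,-0.17453293,1.67726141]
if move(np.array([.617,-.32]),.042): move(np.array([.401,-.2875]),-.042)
q=tray(0,-.05,.3); go(q,down(TY))
f=robot.grab_frame("wrist"); cv2.imwrite("pics/w8.png",f["image"][:,:,::-1])
E
```

```text
(array([ 0.6174, -0.319 ]), np.float64(0.054105206811824215), array([25. , 71.1]))
bar False 0.2565201473314329 81.04566693305969
True [-4.50329634e-04  7.14676990e-05  1.65733531e-03]
t 57.75
(array([ 0.401 , -0.2878]), np.float64(-0.33335788713091685), array([69.5, 26.7]))
bar False 0.2603958655839487 78.82835626602173
True [-0.00064659  0.00012722  0.0013169 ]
t 64.7667
```

View pics/w8.png

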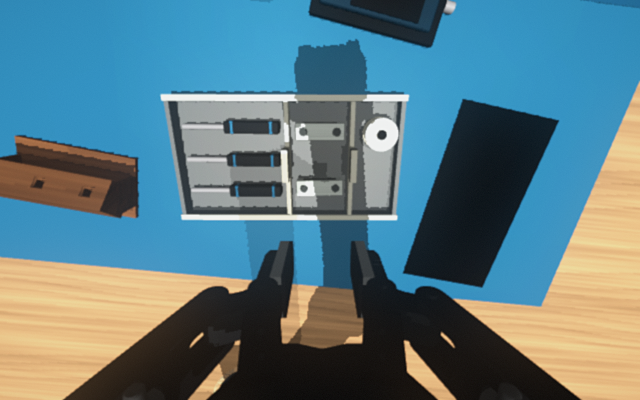

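All parts are in their bays: drivers at (230,127/160/190), bars at (318,131/188), spool (381,135). One numeric check of the dividers and heights before handing in.

```bash
python3 - <<'E'
from h import *
go(tray(-.05,-.05,.4),down(TY))
f,W=cloud("wrist"); h=hsv(f); T=(W-TC)@TR; ins=(abs(T[...,0])<.082)&(abs(T[...,1])<.157)
def show(nm,m,lo,hi):
    m=m&ins&(T[...,2]>lo)&(T[...,2]<hi)
    n,l,s,_=cv2.connectedComponentsWithStats(m.astype(np.uint8))
    for i in range(1,n):
        if s[i,4]>40:
            p=T[l==i]*1000; print(nm,s[i,4],"min",np.percentile(p,2,axis=0).round(0),"max",np.percentile(p,98,axis=0).round(0))
show("tab",h[...,2]>0,.045,.07)
show("blocks",h[...,2]>0,.013,.022)
show("spool",h[...,2]>0,.026,.036)
w=(h[...,1]<60)&(h[...,2]>110)&(T[...,2]>.018)&(T[...,2]<.03)
p=T[w&(abs(T[...,0])<.1)&(abs(T[...,1])<.18)]; print("rim",np.percentile(p,[.5,99.5],axis=0).round(4))
E
```

```text
tab 170 min [-22.  -4.  50.] max [21.  5. 59.]
tab 173 min [-23. -97.  50.] max [ 21. -88.  59.]
blocks 517 min [39. 13. 14.] max [55. 91. 19.]
blocks 588 min [ 29. -80.  14.] max [ 51. -12.  22.]
blocks 488 min [-10.  14.  14.] max [ 7. 90. 19.]
blocks 532 min [-54. -80.  15.] max [-31. -12.  21.]
blocks 428 min [-57.  15.  13.] max [-40.  93.  19.]
spool 624 min [  17. -154.   28.] max [  59. -112.   32.]
rim [[-0.0925 -0.1645  0.0182]
 [ 0.0896  0.1663  0.0299]]
```

```bash
python3 -c "
from plant import robot
print(robot.close_job(), robot.sense()['t'])"
```

```text
the job is handed in; nothing more can be done
the job is handed in; nothing more can be done
```

The job is handed in: by my last camera check both dividers are set, three screwdrivers lie in the long bay, both clamp bars lie in the middle bay, the spool stands in its own bay, and the arm never went near the multimeter or the phone; no verdict came back.

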